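# Hang the green-gripped soap dipper back on its rail

### The arm

A 6-joint arm with a two-finger parallel gripper is mounted at the origin on the work surface. World frame = base frame: x ahead of the robot, y to its left, z up, the work surface at z = 0. Lengths are in mm, angles in rad, forces in N, time in s.
With the tool pointing down it reaches from about 350 to 975 mm from the base axis. Payload 7.1 kg.
Tool frame: the origin (TCP) lies on the mounting face of the last link; the fingertips stand 182 mm ahead of it and the grasp point (between the pads) lies 163 mm ahead of it (ctrl.tip_reach is the distance from the TCP to the fingertips, in mm); z points along the fingers, y is the direction in which the jaws open and shut (so a half turn about z gives the same grasp; the last joint's range is limited). The gripper opens to 88 mm and grips with 3 to 60 N. Pads are 20 mm wide; open, the fingers measure 115 mm over their backs; the gripper's body (75 mm by 178 mm) begins 61 mm behind the grasp point.
Start: joints at [1.181, 0.423, 1.63, -0, 1.089, -0.019], TCP at [226.444, 582.52, 404.675] pointing down, gripper open.
Joint ranges: [-3, 3], [-0.9, 2.11], [0.09, 2.58], [-1.31, 4.45], [0.11, 2.69], [-2.54, 2.54]. Speed limits (rad/s): [2.39, 2.39, 3.01, 3.14, 3.14, 3.14].

### API

Orientations are given as a rotation vector (axis times angle).
In Python, from workcell import ctrl gives the robot as it stands.
- The arm moves only by the tool jog_arm, never from a script. Its argument "steps" is a list that holds one entry, the list of rows, each a list of 7 numbers: the shift along the tool's x, y, z in m, then the turn, a rotation vector about the tool's x, y, z in degrees, then the gripper's target within -1 to 1 (shut at 1, half-way at 0, fully open at -1). A call has 1 to 20 rows; each row shifts and turns the commanded pose from where the row before left it, along the tool's axes as they then stand; what a row does not reach is not made up. A row lasts 1/12 s, in which the tool goes at most 41.7 mm and 7.16 degrees, less where a joint would pass 70% of its speed; a pose out of reach is approached as far as the arm can. A call is refused whole if a number of a shift passes 0.0417 or a number of a turn 7.16, either way. A call with a gripper value outside its range is refused whole. The fingers move at their own pace and stop on an object; the grip force is fixed at half the most. Time passes only in rows, so rows that do not move let the fingers close. It gives the time, the measured TCP pose, the force and the opening at its end, in the units of the state.
- ctrl.get_obs(): the state, without advancing time (a new reading comes with each control period).
- ctrl.get_image(name): name is "scene" or "top" or "wrist"; returns the picture (400x640x3 uint8, red, green, blue); there is no depth.
- ctrl.camera_info(name): a dict with "fx", "fy", "cx", "cy" (pixels), "dist" ([k1, k2, p1, p2, k3] as OpenCV has them; the pictures are not rectified), "origin" and "attitude" of the camera in the world; the wrist camera has in their place "T_tool_cam" (4x4, takes a point from camera to tool coordinates, whose origin is the TCP and whose axes are the flange's). Camera axes: x right, y down, z forward; pixel columns grow to the right and rows downward; lengths in mm; the calibration is good to about 2 mm. A picture is of the moment at which its call begins: read the wrist's pose just before it. camera_info takes no time and is no camera call.
- ctrl.close_job(): hands the job in, once; it reports no verdict.
Trained networks look in the newest picture that a camera, given by its name, has taken for a name from the list of things; names that differ only in an ending like _2 or _b are one class to them, and where a whole thing is asked for, a point or a joint stands for the part that bears it (a point fixed in the world has none). Each returns a list of dicts, best first, with "p" (0 to 1); they miss things now and then, are a little off and sometimes report something else, mostly with a low value. They report only what shows in the picture. A call takes as long as a camera call.
- ctrl.look_for(thing, camera): "bbox" ([left, top, right, bottom] in pixels, round what is visible of it).
- ctrl.trace(thing, camera): "pixels" (400x640 bool, what is visible of it) and "bbox" ([left, top, right, bottom] in pixels, round what is visible of it).
- ctrl.landmark_of(thing, camera): "uv" ([column, row] in pixels: a listed point, or the origin of a listed thing).
The state is a dict: "t": time; "qpos": joint angles; "qvel": joint speeds; "joint_torque": joint torques, N m; "ee_pos": TCP position; "orientation": TCP orientation; "ft_force": force on the tool from outside, world axes, zero at the start; "moment": the same for the moment, N m; "width": finger opening in mm.
Only numpy, scipy, OpenCV 4.12 (cv2) and the standard library are available. Lean on these libraries where they do the work, as an engineer would, in place of code of your own. Each camera call takes 0.05 s, during which the arm holds its last target.

### The job

Pick up the dipper with the green grip and hang it by its hook on the upper bar of the counter rail, in the free place between the two yellow-gripped dippers and facing the same way as they do. Leave the two yellow-gripped dippers hanging where they are.

Things in the scene. Friction and masses are not known exactly. Their poses are not given: they have to be found in the camera images.
- green_dipper_grip (a point): Steel dipper, green grip, 0.2 kg, upright on its cup, yaw varies; red and blue ones nearby are not wanted. Point: centre of its square grip 16x16x47 mm, 20 mm below the top. Axes: z up, x from cup to hook mouth. From the point in mm: cup 50 wide, 45 tall, centred x -27, base z -216; handle strip 16 wide (y), x -2 to 1; hook roof underside z -31, top z -27; lip x 31 to 35, down to z -56.
- rail_bar (a point): Middle of the upper bar of a fixed steel rail whose place and yaw vary. Point: on the bar's centre line, 200 mm above the counter. Axes: y along the bar, z up, x level, away from the robot. Round bar 10 mm thick, 340 mm long, between 14 mm posts; a like bar 125 mm below steadies the handles. A hung hook's roof rests on the bar, its lip beyond it (+x), its slot (30 mm wide in x, 25 deep) round the bar.
- left_dipper_grip (a point): Left (+y) yellow-gripped dipper, hanging loose on the upper bar; same shape and size as the green one. Point: centre of its grip, 36 mm above the bar's centre line. Its axes are those of the rail: cup on the robot's side, strip against the bars, lip beyond the bar. Cup underside 20 mm, cup rim 65 mm, grip top 256 mm above the counter.
- right_dipper_grip (a point): Right (-y) yellow-gripped dipper, the same in shape, axes and hanging; point at the centre of its grip. It hangs about 130 mm from the left one along the bar; the free place is half-way between the two points, with 75 to 85 mm free between the two cups and nothing hanging there.

How it is judged:
By the outcome, as a careful person would: the job done as asked, in the order asked, and still so for the second after the job is handed in, with the robot touching nothing.
It also fails if it takes over 45 s, if anything falls off the work surface, if the arm or the gripper's body presses on something with over 40 N, if the wrist force passes 120 N, or if a joint passes its speed limit or range.

## Working session

There is one attempt and no reset: what is moved stays moved. The work goes in short steps, Python scripts to look and compute and a tool call to move; the robot and the scene stay as the last step left them, time stands still between calls to the robot, and variables do not carry over. Pictures are saved under pics/ and viewed, and the job is handed in when it is done.

Besides the shell and the picture viewer there is one more tool, called after "Call:" by a JSON object that holds its "fn" and its "kwargs". jog_arm: Moves the arm, as the interface text tells. Its arguments: {"type":"object","properties":{"steps":{"type":"array"}},"required":["steps"]}

```bash
mkdir -p pics; ls; cat > h.py <<'E'
import numpy as np, cv2
from scipy.spatial.transform import Rotation as R
from workcell import ctrl
def info(n):
    c=ctrl.camera_info(n); K=np.array([[c['fx'],0,c['cx']],[0,c['fy'],c['cy']],[0,0,1.]]); return c,K,np.array(c['dist'],float)
def save(im,f): cv2.imwrite('pics/'+f,cv2.cvtColor(im,cv2.COLOR_RGB2BGR))
E
python3 - <<'E'
from h import *
o=ctrl.get_obs()
for k,v in o.items(): print(k,v)
for n in ['scene','top','wrist']:
    print(n,ctrl.camera_info(n))
for n in ['scene','top','wrist']:
    im=ctrl.get_image(n); save(im,n+'0.png')
    for t in ['green_dipper_grip','rail_bar','left_dipper_grip','right_dipper_grip']:
        print(n,t,[(np.round(d['uv']).tolist(),round(d['p'],2)) for d in ctrl.landmark_of(t,n)][:4])
E
```

```text
pics
t 0.0
qpos [ 1.18098926e+00  4.23832261e-01  1.63065755e+00  2.89684575e-05
  1.08859580e+00 -1.90049878e-02]
qvel [-0.00095923  0.00089762  0.00029268  0.00064787  0.00142808  0.00101218]
joint_torque [-3.95662239e-03 -5.44628441e+01 -2.73676175e+01  6.42719097e-02
  2.27233936e-02 -1.32056816e-04]
ee_pos [226.35164735 582.28622078 403.91959684]
orientation [-5.79083554e-01 -3.08742604e+00  2.28789496e-03]
ft_force [-0.11849371 -0.14347843 -0.36665603]
moment [ 0.02278707 -0.00553723  0.01467011]
width 88.11668676981793
scene {'fx': 512.8881602964107, 'fy': 512.8881602964107, 'cx': 325.038018574844, 'cy': 200.04931429716044, 'dist': array([-0.12711273,  0.        ,  0.        ,  0.        ,  0.        ]), 'origin': array([1200.25220778, -480.81143325, 1013.03464134]), 'attitude': array([-2.10011055, -1.14377953,  0.5021364 ])}
top {'fx': 396.9575680966255, 'fy': 396.9575680966255, 'cx': 315.014999367421, 'cy': 197.54470949597803, 'dist': array([-0.06133018,  0.        ,  0.        ,  0.        ,  0.        ]), 'origin': array([451.78986813, -36.60033713, 982.02827239]), 'attitu
[... 382 characters left out ...]
,  7.84130638e-04,
        -4.27581935e-01],
       [-6.06706570e-04, -2.86949807e-01,  9.57945427e-01,
         1.91308064e+01],
       [ 0.00000000e+00,  0.00000000e+00,  0.00000000e+00,
         1.00000000e+00]])}
scene green_dipper_grip [([301.0, 227.0], 0.67)]
scene rail_bar [([415.0, 198.0], 0.74)]
scene left_dipper_grip [([438.0, 179.0], 0.83)]
scene right_dipper_grip [([393.0, 192.0], 0.68)]
top green_dipper_grip [([347.0, 209.0], 0.86)]
top rail_bar [([206.0, 181.0], 0.68), ([170.0, 172.0], 0.4)]
top left_dipper_grip [([168.0, 173.0], 0.9)]
top right_dipper_grip [([237.0, 185.0], 0.96)]
wrist green_dipper_grip []
wrist rail_bar []
wrist left_dipper_grip []
wrist right_dipper_grip []
```

View pics/scene0.png

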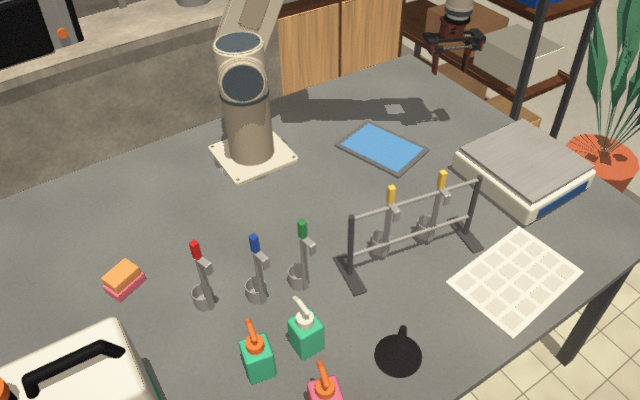

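View pics/top0.png

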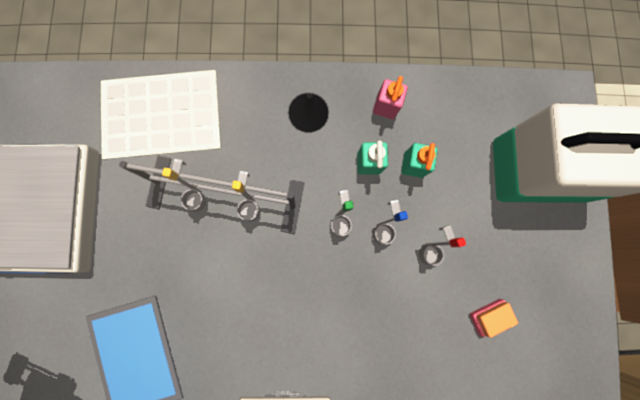

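```bash
cat >> h.py <<'E'
def cam(n,T_wt=None):
    c,K,D=info(n)
    if n=='wrist':
        T=T_wt@c['T_tool_cam']; return K,D,T[:3,:3],T[:3,3]
    return K,D,R.from_rotvec(c['attitude']).as_matrix(),np.array(c['origin'])
def proj(n,P,T=None):
    K,D,Rm,t=cam(n,T); P=np.atleast_2d(P)
    return cv2.projectPoints(np.asarray(P,float),R.from_matrix(Rm.T).as_rotvec(),-Rm.T@t,K,D)[0].reshape(-1,2)
def ray(n,uv,T=None):
    K,D,Rm,t=cam(n,T); x=cv2.undistortPoints(np.array([[uv]],float),K,D)[0,0]
    return t,Rm@np.array([x[0],x[1],1.])
def onz(n,uv,z,T=None):
    t,d=ray(n,uv,T); return t+d*(z-t[2])/d[2]
def tri(obs):
    A=np.zeros((3,3));b=np.zeros(3)
    for n,uv in obs:
        t,d=ray(n,uv); d=d/np.linalg.norm(d); M=np.eye(3)-np.outer(d,d); A+=M;b+=M@t
    return np.linalg.solve(A,b)
def toolT():
    o=ctrl.get_obs(); T=np.eye(4);T[:3,:3]=R.from_rotvec(o['orientation']).as_matrix();T[:3,3]=o['ee_pos']; return T
E
python3 - <<'E'
from h import *
for k,s,t,z in [('green',[301,227],[347,209],216),('bar',[415,198],[206,181],200),('left',[438,179],[168,173],236),('right',[393,192],[237,185],236)]:
    print(k,tri([('scene',s),('top',t)]).round(1),onz('scene',s,z).round(1),onz('top',t,z).round(1))
E
```

```text
green [ 534.1 -125.9  213.5] [ 535.9 -127.6  216. ] [ 534.2 -125.1  216. ]
bar [588.4 150.6 199.5] [587.7 146.  200. ] [590.4 154.  200. ]
left [595.5 212.2 235.2] [595.  203.6 236. ] [599.  218.5 236. ]
right [576.2  85.9 240.4] [572.9  89.6 236. ] [576.7  86.2 236. ]
```

```bash
python3 - <<'E'
from h import *
a=cv2.imread('pics/top0.png'); b=cv2.imread('pics/scene0.png')
c1=cv2.resize(a[150:250,110:310],None,fx=4,fy=4,interpolation=cv2.INTER_CUBIC)
c2=cv2.resize(a[170:250,310:470],None,fx=5,fy=5,interpolation=cv2.INTER_CUBIC)
c3=cv2.resize(b[160:300,270:490],None,fx=3.6,fy=3.6,interpolation=cv2.INTER_CUBIC)
for i,c in enumerate([c1,c2,c3]): print(c.shape); cv2.imwrite(f'pics/z{i}.png',c)
E
```

```text
(400, 800, 3)
(400, 800, 3)
(504, 792, 3)
```

View pics/z0.png

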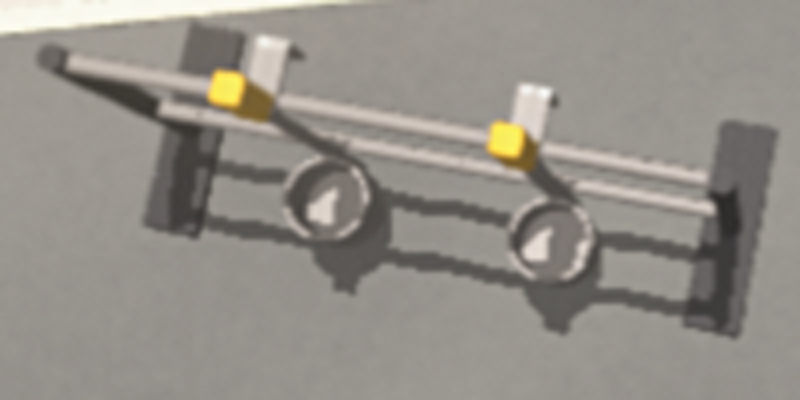

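View pics/z1.png

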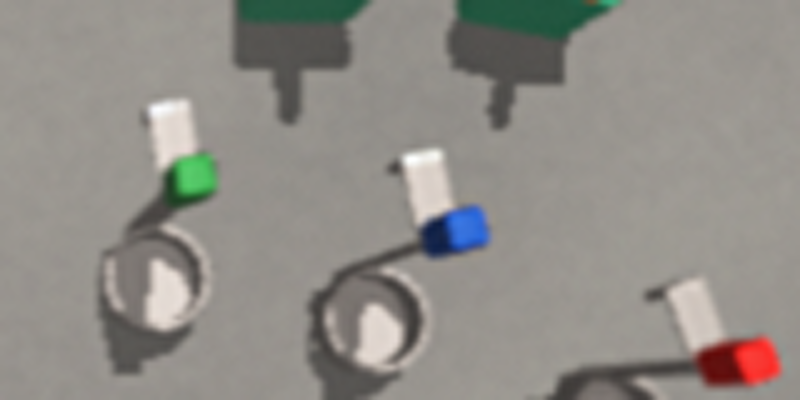

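View pics/z2.png

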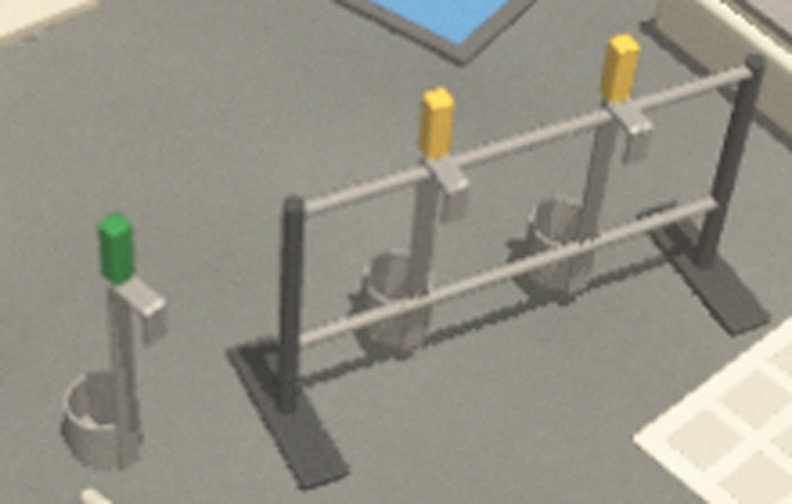

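```bash
cat >> h.py <<'E'
def plan(p,yaw,pr=True):
    "target TCP p, tool y axis at world yaw, pointing down -> dz turn deg about tool z, then tool shift mm after turning"
    T=toolT(); y=np.array([np.cos(yaw),np.sin(yaw),0]); z=np.array([0,0,-1.]); x=np.cross(y,z)
    Rt=np.stack([x,y,z],1); rv=np.degrees(R.from_matrix(T[:3,:3].T@Rt).as_rotvec())
    print('turn',rv.round(2),'shift after turn',(Rt.T@(np.array(p)-T[:3,3])).round(1)); 
E
python3 - <<'E'
from h import *
plan([534,-126,500],0.15)
E
```

```text
turn [ 0.   -0.   60.16] shift after turn [-746.5  198.2  -95.3]
```

Call:
{"fn": "jog_arm", "kwargs": {"steps": [[[0,0,-0.0095,0,0,6,-1],[0,0,-0.0095,0,0,6,-1],[0,0,-0.0095,0,0,6,-1],[0,0,-0.0095,0,0,6,-1],[0,0,-0.0095,0,0,6,-1],[0,0,-0.0095,0,0,6,-1],[0,0,-0.0095,0,0,6,-1],[0,0,-0.0095,0,0,6,-1],[0,0,-0.0095,0,0,6,-1],[0,0,-0.0095,0,0,6,-1]]]}}

```text
t: 1.58
ee_pos: [226.4, 582.4, 500.2]
orientation: [2.052, 2.379, -0.0]
ft_force: [-0.9, 0.3, 0.0]
width: 87.8
```

Call:
{"fn": "jog_arm", "kwargs": {"steps": [[[-0.0355,0.0095,0,0,0,0,-1],[-0.0355,0.0095,0,0,0,0,-1],[-0.0355,0.0095,0,0,0,0,-1],[-0.0355,0.0095,0,0,0,0,-1],[-0.0355,0.0095,0,0,0,0,-1],[-0.0355,0.0095,0,0,0,0,-1],[-0.0355,0.0095,0,0,0,0,-1],[-0.0355,0.0095,0,0,0,0,-1],[-0.0355,0.0095,0,0,0,0,-1],[-0.0355,0.0095,0,0,0,0,-1],[-0.0355,0.0095,0,0,0,0,-1],[-0.0355,0.0095,0,0,0,0,-1],[-0.0355,0.0095,0,0,0,0,-1],[-0.0355,0.0095,0,0,0,0,-1],[-0.0355,0.0095,0,0,0,0,-1],[-0.0355,0.0095,0,0,0,0,-1],[-0.0355,0.0095,0,0,0,0,-1],[-0.0355,0.0095,0,0,0,0,-1],[-0.0355,0.0095,0,0,0,0,-1],[-0.0355,0.0095,0,0,0,0,-1]]]}}

```text
t: 3.25
ee_pos: [522.6, -92.2, 499.9]
orientation: [2.046, 2.384, 0.0]
ft_force: [1.0, -0.1, -0.1]
width: 87.7
```

```bash
python3 - <<'E'
from h import *
T=toolT(); im=ctrl.get_image('wrist'); save(im,'w1.png'); np.save('w1T.npy',T)
r=ctrl.landmark_of('green_dipper_grip','wrist'); print(r)
for d in r[:2]: print(onz('wrist',d['uv'],216,T))
print(ctrl.get_obs()['t'])
E
```

```text
[{'uv': [333.5, 240.9], 'p': 0.91}]
[ 540.14985147 -128.23109886  216.        ]
3.35
```

View pics/w1.png

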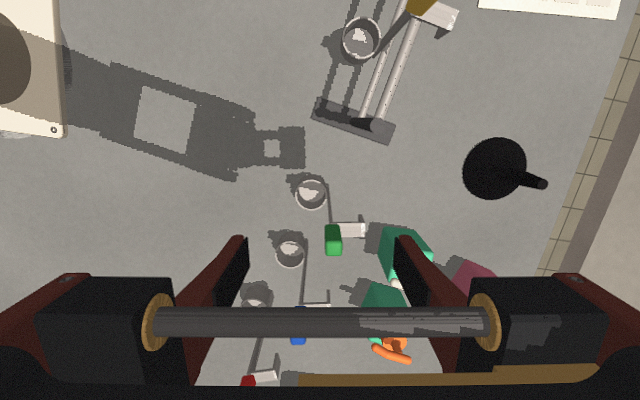

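```bash
cat >> h.py <<'E'
def box(x0,x1,y0,y1,z0,z1):
    P=np.array([[x,y,z] for x in(x0,x1) for y in(y0,y1) for z in(z0,z1)],float)
    return P,[(a,b) for a in range(8) for b in range(a+1,8) if bin(a^b).count('1')==1]
def dipper():
    L=[]
    for B in [(-8,8,-8,8,-27,20),(-2,35,-8,8,-31,-27),(31,35,-8,8,-56,-27),(-2,1,-8,8,-171,-27)]:
        P,E=box(*B); L+=[P[[a,b]] for a,b in E]
    th=np.linspace(0,2*np.pi,25)
    for z in(-216,-171):
        c=np.stack([-27+25*np.cos(th),25*np.sin(th),th*0+z],1); L+=[c[i:i+2] for i in range(24)]
    return np.array(L)
def overlay(n,img,p,yaw,T=None,s=4,roi=None,f=None,rot=None):
    L=dipper()@(R.from_euler('z',yaw).as_matrix() if rot is None else rot).T+np.array(p)
    uv=proj(n,L.reshape(-1,3),T).reshape(-1,2,2)
    x0,y0,x1,y1=roi; c=cv2.resize(img[y0:y1,x0:x1],None,fx=s,fy=s,interpolation=cv2.INTER_CUBIC)
    for a,b in uv:
        q=lambda v:tuple(int(round(t)) for t in ((v-[x0,y0]+.5)*s-.5))
        cv2.line(c,q(a),q(b),(255,0,255),1,cv2.LINE_AA)
    if f: cv2.imwrite('pics/'+f,c)
    return c
E
cat > fit.py <<'E'
from h import *
from scipy.optimize import minimize
# silhouette-free fit: green mask centroid + hull of grip in views
def mask(n,im,roi):
    hsv=cv2.cvtColor(im,cv2.COLOR_BGR2HSV); m=cv2.inRange(hsv,(50,120,40),(70,255,255)); k=np.zeros_like(m); x0,y0,x1,y1=roi; k[y0:y1,x0:x1]=1; return m*k
T=np.load('w1T.npy')
V=[('top','top0.png',None,(335,190,362,222)),('scene','scene0.png',None,(290,212,315,240)),('wrist','w1.png',T,(318,215,346,260))]
gp=box(-8,8,-8,8,-27,20)[0]
for n,f,t,roi in V:
    m=mask(n,cv2.imread('pics/'+f),roi); ys,xs=np.nonzero(m); print(n,len(xs),xs.min(),xs.max(),ys.min(),ys.max(),xs.mean(),ys.mean())
def cen(n,p,yaw,t):
    uv=proj(n,gp@R.from_euler('z',yaw).as_matrix().T+p,t); h=cv2.convexHull(uv.astype(np.float32)); M=cv2.moments(h); return np.array([M['m10'],M['m01']])/M['m00']
obs=[]
for n,f,t,roi in V:
    m=mask(n,cv2.imread('pics/'+f),roi); ys,xs=np.nonzero(m); obs.append((n,t,np.array([xs.mean(),ys.mean()])))
for z in [216]:
  for sel in ([0,1,2],[0],[1],[2]):
    fn=lambda q:sum(((cen(obs[i][0],np.array([q[0],q[1],z]),.17,obs[i][1])-obs[i][2])**2).sum() for i in sel)
    r=minimize(fn,[535,-127],method='Nelder-Mead'); print(sel,r.x.round(2),r.fun)
E
python3 fit.py; python3 - <<'E'
from h import *
T=np.load('w1T.npy'); print(T[:3,1]); im=cv2.imread('pics/w1.png'); a=cv2.imread('pics/top0.png')
for i,y in enumerate([.1,.2]):
    A=overlay('wrist',im,[539,-128,216],y,T,5,(285,165,385,265)); B=overlay('top',a,[537,-126,216],y,None,5,(320,180,380,245))
    B=cv2.copyMakeBorder(B,0,A.shape[0]-B.shape[0],0,0,cv2.BORDER_CONSTANT); cv2.imwrite(f'pics/ov{i}.png',np.hstack([A,B]))
E
```

```text
top 67 344 352 201 210 347.8955223880597 205.40298507462686
scene 58 298 305 220 238 301.9655172413793 226.91379310344828
wrist 466 325 341 225 255 332.9227467811159 240.4420600858369
[0, 1, 2] [ 539.18 -127.26] 5.149423203930607
[0] [ 541.32 -126.98] 5.725503406420217e-10
[1] [ 534.3  -124.38] 1.5205420352210233e-10
[2] [ 539.2  -127.75] 1.2040535689517899e-09
[9.88401609e-01 1.51861865e-01 4.83958293e-04]
```

View pics/ov0.png

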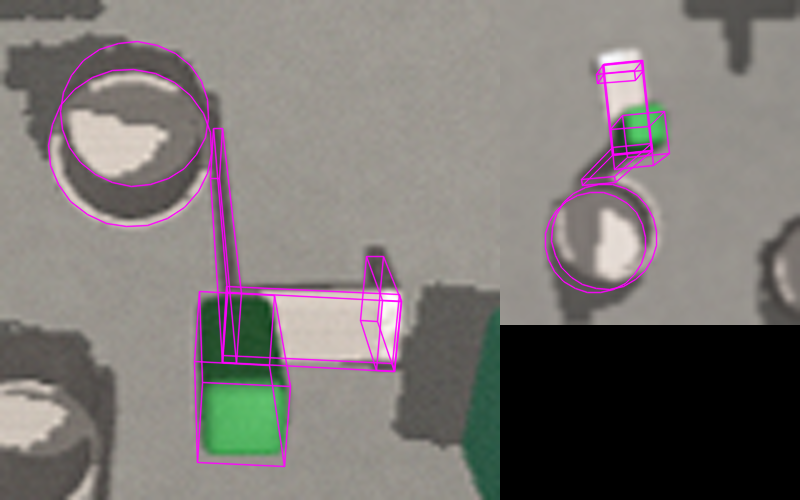

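View pics/ov1.png

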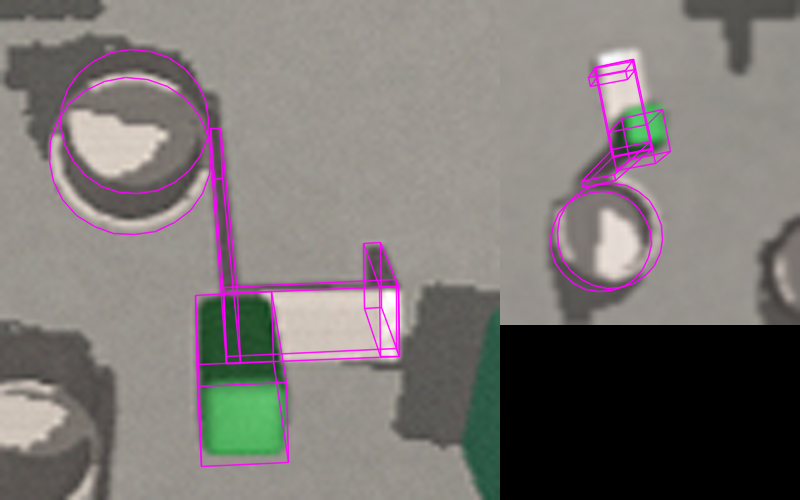

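```bash
python3 - <<'E'
from h import *
plan([540,-127,381],0.155)
E
```

```text
turn [ 0.05  0.08 -0.37] shift after turn [-35.   11.  118.7]
```

Call:
{"fn": "jog_arm", "kwargs": {"steps": [[[-0.0175,0.0055,0,0,0,-0.3,-1],[-0.0175,0.0055,0.01,0,0,0,-1],[0,0,0.025,0,0,0,-1],[0,0,0.025,0,0,0,-1],[0,0,0.025,0,0,0,-1],[0,0,0.02,0,0,0,-1],[0,0,0.0137,0,0,0,-1],[0,0,0,0,0,0,-1],[0,0,0,0,0,0,-1]]]}}

```text
t: 4.1
ee_pos: [538.4, -122.6, 380.7]
orientation: [-2.038, -2.389, 0.001]
ft_force: [-0.7, -0.1, 0.8]
width: 87.7
```

```bash
python3 - <<'E'
from h import *
o=ctrl.get_obs();print(o['ee_pos'],o['ft_force'],o['t'])
T=toolT(); im=ctrl.get_image('wrist'); save(im,'w2.png'); im=ctrl.get_image('scene'); save(im,'s2.png')
a=cv2.imread('pics/w2.png');b=cv2.imread('pics/s2.png')[140:300,240:440]
b=cv2.resize(b,(500,400)); cv2.imwrite('pics/c2.png',np.hstack([a[:,190:490],b]))
E
```

```text
[ 538.39322825 -122.64058355  380.68913626] [-0.70892347 -0.13354872  0.82387277] 4.1
```

View pics/c2.png

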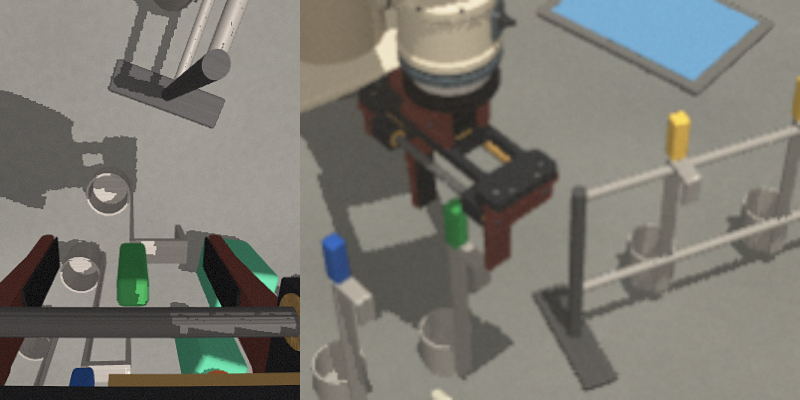

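```bash
python3 - <<'E'
from h import *
T=toolT(); im=cv2.imread('pics/w2.png'); print(ctrl.get_obs()['ee_pos'])
plan([540,-127,381],0.155)
print(proj('wrist',T[:3,3]+163*T[:3,2],T))
overlay('wrist',im,[540,-127,216],.155,T,5,(280,160,400,270),'ov3.png')
E
```

```text
[ 538.94466873 -122.93162441  382.10469098]
turn [0.08 0.03 0.19] shift after turn [-4.2  0.4  1.1]
[[322.06365534 266.53988946]]
```

View pics/ov3.png

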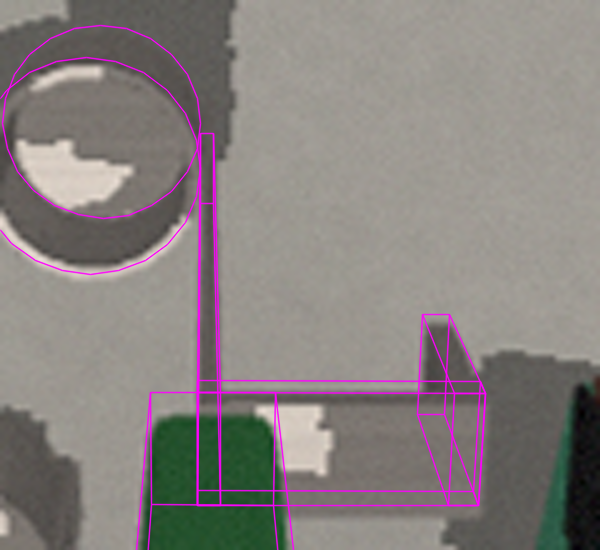

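Call:
{"fn": "jog_arm", "kwargs": {"steps": [[[-0.005,0.0005,0.001,0,0,0.2,-1],[0,0,0,0,0,0,-1],[0,0,0,0,0,0,1],[0,0,0,0,0,0,1],[0,0,0,0,0,0,1],[0,0,0,0,0,0,1],[0,0,0,0,0,0,1],[0,0,0,0,0,0,1],[0,0,0,0,0,0,1],[0,0,0,0,0,0,1]]]}}

```text
t: 5.03
ee_pos: [539.9, -128.0, 379.9]
orientation: [-2.043, -2.386, 0.0]
ft_force: [-0.0, -0.3, 0.4]
width: 38.0
```

Call:
{"fn": "jog_arm", "kwargs": {"steps": [[[0,0,0,0,0,0,1],[0,0,0,0,0,0,1],[0,0,0,0,0,0,1],[0,0,0,0,0,0,1],[0,0,0,0,0,0,1],[0,0,0,0,0,0,1],[0,0,0,0,0,0,1]]]}}

```text
t: 5.62
ee_pos: [539.9, -128.0, 380.0]
orientation: [2.043, 2.386, -0.0]
ft_force: [0.4, -0.4, -0.4]
width: 15.5
```

Call:
{"fn": "jog_arm", "kwargs": {"steps": [[[0,0,-0.005,0,0,0,1],[0,0,-0.01,0,0,0,1],[0,0,-0.02,0,0,0,1],[0,0,-0.02,0,0,0,1],[0,0,-0.02,0,0,0,1],[0,0,-0.01,0,0,0,1],[0,0,0,0,0,0,1],[0,0,0,0,0,0,1]]]}}

```text
t: 6.28
ee_pos: [539.7, -128.0, 465.3]
orientation: [2.043, 2.386, 0.001]
ft_force: [0.4, -0.2, -2.1]
width: 15.7
```

```bash
python3 - <<'E'
from h import *
o=ctrl.get_obs();print(o['ee_pos'],o['ft_force'],o['moment'],o['width'],o['t'])
plan([487,164,465],-0.149)
E
```

```text
[ 539.72294145 -127.98615321  465.30955997] [ 0.40531719 -0.16319511 -2.124656  ] [-0.08530953  0.07730751 -0.03182452] 15.721747201362795 6.2833
turn [ 0.06  0.02 17.39] shift after turn [280.9 -95.5   0.3]
```

Call:
{"fn": "jog_arm", "kwargs": {"steps": [[[0,-0.016,0,0,0,2.9,1],[0,-0.016,0,0,0,2.9,1],[0,-0.016,0,0,0,2.9,1],[0,-0.016,0,0,0,2.9,1],[0,-0.016,0,0,0,2.9,1],[0,-0.016,0,0,0,2.9,1],[0.015,0,0,0,0,0,1],[0.025,0,0,0,0,0,1],[0.025,0,0,0,0,0,1],[0.025,0,0,0,0,0,1],[0.025,0,0,0,0,0,1],[0.025,0,0,0,0,0,1],[0.025,0,0,0,0,0,1],[0.025,0,0,0,0,0,1],[0.025,0,0,0,0,0,1],[0.025,0,0,0,0,0,1],[0.025,0,0,0,0,0,1],[0.015,0,0,0,0,0,1],[0,0,0,0,0,0,1],[0,0,0,0,0,0,1]]]}}

```text
t: 7.95
ee_pos: [485.5, 146.6, 463.6]
orientation: [-2.378, -2.051, 0.004]
ft_force: [-1.2, -0.8, -2.7]
width: 15.8
```

```bash
python3 - <<'E'
from h import *
o=ctrl.get_obs();print(o['ee_pos'],o['ft_force'],o['moment'],o['width'],o['t'])
plan([487,164,465],-0.149)
T=toolT(); np.save('w4T.npy',T); im=ctrl.get_image('wrist'); save(im,'w4.png')
for t in ['rail_bar','left_dipper_grip','right_dipper_grip']:
    z=200 if t=='rail_bar' else 236
    print(t,[(np.round(d['uv']),round(d['p'],2),onz('wrist',d['uv'],z,T).round(1)) for d in ctrl.landmark_of(t,'wrist')][:3])
save(ctrl.get_image('top'),'t4.png'); save(ctrl.get_image('scene'),'s4.png')
E
```

```text
[485.46308333 146.55105694 463.56366445] [-1.19522123 -0.75071774 -2.66401109] [-0.07770571  0.03579848  0.04945891] 15.784332902153135 7.95
turn [-0.14  0.08  0.1 ] shift after turn [17.5 -1.1 -1.4]
rail_bar [(array([442., 183.]), 0.68, array([590.3, 155.4, 200. ]))]
left_dipper_grip [(array([464., 110.]), 0.76, array([592.8, 214.3, 236. ]))]
right_dipper_grip [(array([441., 286.]), 0.56, array([573.1,  79.3, 236. ]))]
```

View pics/w4.png

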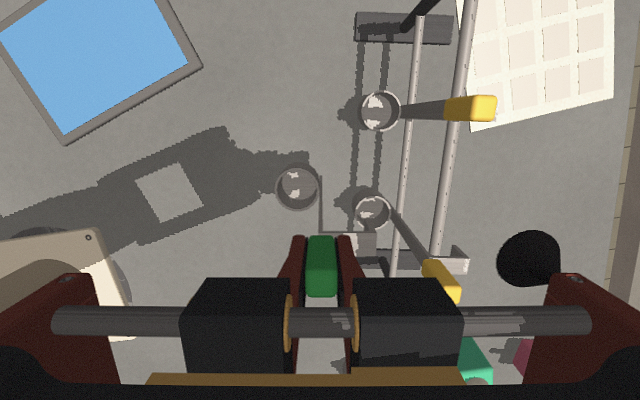

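View pics/s4.png

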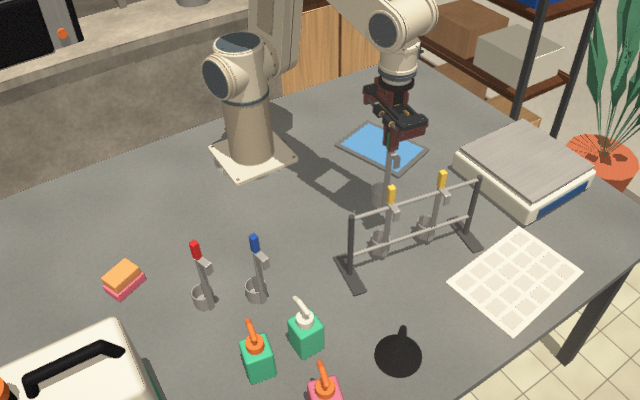

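View pics/t4.png

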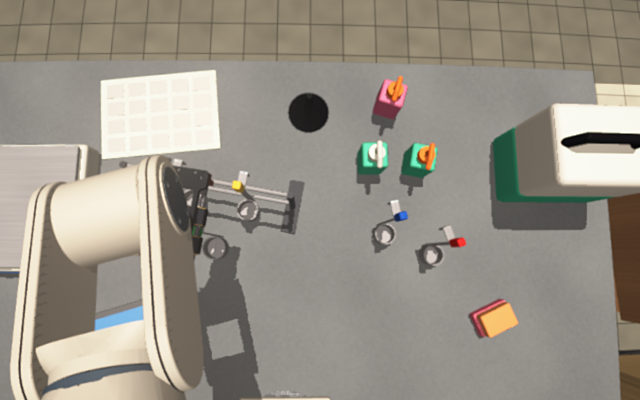

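```bash
cat > fit2.py <<'E'
from h import *
from scipy.optimize import minimize
T=np.load('w4T.npy'); gp=box(-8,8,-8,8,-27,20)[0]
def cen(n,p,yaw,t):
    uv=proj(n,gp@R.from_euler('z',yaw).as_matrix().T+p,t); M=cv2.moments(cv2.convexHull(uv.astype(np.float32))); return np.array([M['m10'],M['m01']])/M['m00']
V=[('top','top0.png',None,(155,160,185,190),(228,172,250,200)),('scene','scene0.png',None,(430,165,455,195),(382,180,402,210)),('wrist','w4.png',T,(425,90,505,130),None)]
res={}
for n,f,t,rl,rr in V:
    im=cv2.imread('pics/'+f); m=cv2.inRange(cv2.cvtColor(im,cv2.COLOR_BGR2HSV),(15,110,80),(32,255,255))
    for nm,roi in(('L',rl),('R',rr)):
        if roi is None: continue
        x0,y0,x1,y1=roi; ys,xs=np.nonzero(m[y0:y1,x0:x1]); c=np.array([xs.mean()+x0,ys.mean()+y0]); 
        r=minimize(lambda q:((cen(n,np.array([q[0],q[1],236]),-.149,t)-c)**2).sum(),[585,150],method='Nelder-Mead')
        print(nm,n,len(xs),c.round(1),r.x.round(1)); res[nm,n]=r.x
E
python3 fit2.py
python3 - <<'E'
from h import *
T=np.load('w4T.npy'); im=cv2.imread('pics/w4.png')
c=cv2.resize(im[0:280,340:520],None,fx=2.1,fy=2.1,interpolation=cv2.INTER_CUBIC); cv2.imwrite('pics/z4.png',c)
g=cv2.cvtColor(im,cv2.COLOR_BGR2GRAY)
for r in [30,60,80,130,150,170,200,220,235]: print(r,g[r,385:480].tolist() if r in(60,200) else '')
E
```

```text
L top 131 [169.1 173.4] [598.5 217. ]
R top 108 [237.7 186.1] [574.8  85.1]
L scene 147 [441.6 178.5] [595.8 214.7]
R scene 144 [390.8 193.8] [572.4  84.2]
L wrist 1258 [470.5 108.1] [596.  214.6]
30 
60 [86, 86, 87, 83, 92, 144, 143, 148, 142, 147, 145, 145, 141, 142, 144, 140, 144, 145, 146, 146, 142, 144, 143, 141, 145, 135, 106, 101, 130, 150, 176, 184, 182, 181, 166, 148, 137, 144, 139, 144, 142, 141, 141, 142, 138, 139, 142, 143, 141, 146, 147, 145, 144, 142, 140, 142, 142, 136, 140, 142, 144, 141, 140, 145, 142, 140, 141, 144, 142, 145, 134, 67, 90, 109, 127, 138, 148, 163, 183, 201, 203, 189, 175, 169, 186, 239, 247, 245, 245, 241, 241, 240, 239, 241, 240]
80 
130 
150 
170 
200 [167, 101, 104, 142, 147, 150, 149, 148, 148, 146, 150, 132, 100, 122, 149, 167, 194, 186, 178, 153, 148, 143, 146, 146, 144, 148, 147, 148, 147, 146, 149, 147, 148, 146, 146, 149, 143, 146, 149, 144, 148, 142, 146, 150, 142, 147, 145, 148, 144, 147, 147, 68, 84, 110, 127, 143, 157, 168, 185, 192, 190, 181, 170, 154, 145, 146, 147, 149, 145, 142, 147, 141, 147, 145, 144, 144, 144, 144, 142, 144, 144, 141, 141, 141, 143, 141, 144, 145, 142, 142, 141, 143, 142, 149, 146]
220 
235
```

View pics/z4.png

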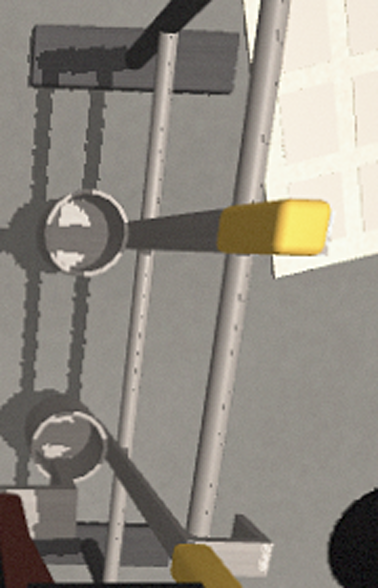

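```bash
python3 - <<'E'
from h import *
T=np.load('w4T.npy')
P=[onz('wrist',u,200,T) for u in ([462.7,60],[442.2,200])]
d=P[0]-P[1]; yaw=np.arctan2(-d[0],d[1]); print(P,np.degrees(yaw),yaw)
ax=np.array([np.cos(yaw),np.sin(yaw)]); ay=np.array([-np.sin(yaw),np.cos(yaw)])
print('bar offset along x-axis',P[0][:2]@ax)
for k,p in dict(Ltop=(598.5,217),Rtop=(574.8,85.1),Ls=(595.8,214.7),Rs=(572.4,84.2),Lw=(596,214.6)).items(): print(k,(np.array(p)@ax).round(1),(np.array(p)@ay).round(1))
im=cv2.imread('pics/w4.png')
A=overlay('wrist',im,[596,214.6,236],yaw,T,4,(355,85,505,135))
B=overlay('wrist',im,[573,85,236],yaw,T,4,(355,190,505,300))
C=overlay('wrist',im,[T[0,3],T[1,3],T[2,3]-164],-0.149,T,4,(270,160,420,300)) 
cv2.imwrite('pics/ov4.png',np.vstack([A,B])); cv2.imwrite('pics/ov5.png',C)
t=cv2.imread('pics/top0.png')
A=overlay('top',t,[598,217,236],yaw,None,5,(150,150,290,235),'ov6.png')
E
```

```text
[array([609.00157052, 249.59163204, 200.        ]), array([589.63088626, 139.90297978, 200.        ])] -10.015002412267139 -0.1747947666892361
bar offset along x-axis 556.3162662581132
Ltop 551.6 317.8
Rtop 551.2 183.8
Ls 549.4 315.0
Rs 549.0 182.5
Lw 549.6 315.0
```

View pics/ov4.png

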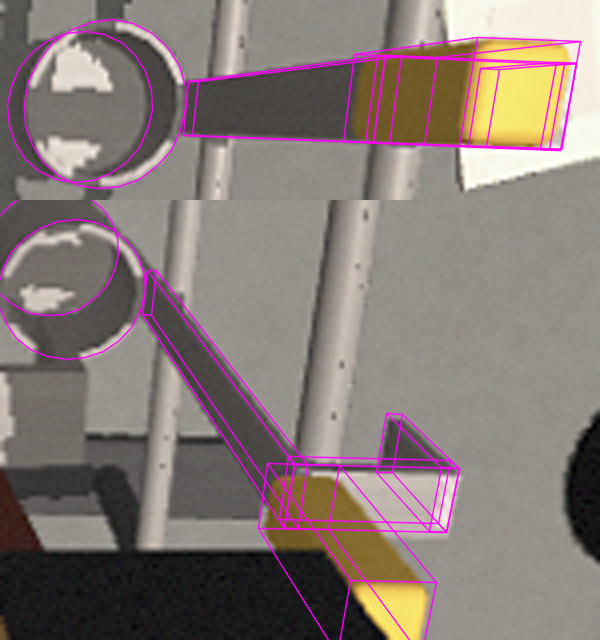

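View pics/ov5.png

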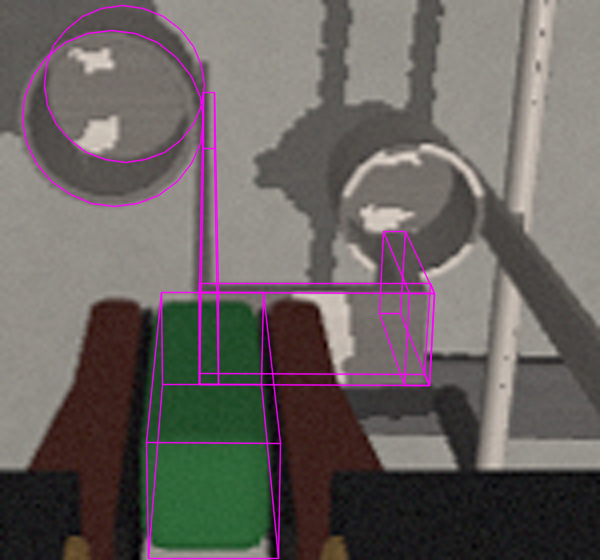

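```bash
cat >> h.py <<'E'
YW=-0.175
AX=np.array([np.cos(YW),np.sin(YW)]); AY=np.array([-np.sin(YW),np.cos(YW)])
def W(a,b,z): return [*(a*AX+b*AY),z]
def st():
    o=ctrl.get_obs(); p=o['ee_pos']; print('ax %.1f ay %.1f z %.1f'%(p[:2]@AX,p[:2]@AY,p[2]),o['ft_force'].round(1),o['moment'].round(2),o['width'].round(1),o['t'])
E
python3 - <<'E'
from h import *
st(); plan(W(450,249.3,465),YW); plan(W(544,249.3,465),YW)
E
```

```text
Traceback (most recent call last):
  File "h.py", line 56, in st
    o=ctrl.get_obs(); p=o['ee_pos']; print('ax %.1f ay %.1f z %.1f'%(p[:2]@AX,p[:2]@AY,p[2]),o['ft_force'].round(1),o['moment'].round(2),o['width'].round(1),o['t'])
                                                                                                                                         ^^^^^^^^^^^^^^^^
AttributeError: 'float' object has no attribute 'round'
```

```bash
sed -i "s/o\['width'\].round(1)/round(o['width'],1)/" h.py
python3 - <<'E'
from h import *
st(); plan(W(450,249.3,465),YW); plan(W(544,249.3,465),YW)
E
```

```text
ax 453.0 ay 227.7 z 464.9 [ 0.7 -0.1 -1.8] [-0.08  0.07  0.03] 15.9 8.25
turn [-0.01  0.01  1.42] shift after turn [21.6 -3.  -0.1]
turn [-0.01  0.01  1.42] shift after turn [21.6 91.  -0.1]
```

Call:
{"fn": "jog_arm", "kwargs": {"steps": [[[0,0,0,0,0,1.4,1],[0.0108,0,0,0,0,0,1],[0.0108,0,0,0,0,0,1],[0,0.01,0,0,0,0,1],[0,0.02,0,0,0,0,1],[0,0.02,0,0,0,0,1],[0,0.02,0,0,0,0,1],[0,0.015,0,0,0,0,1],[0,0.006,0,0,0,0,1],[0,0,0,0,0,0,1],[0,0,0,0,0,0,1],[0,0,0,0,0,0,1]]]}}

```text
t: 9.25
ee_pos: [578.6, 152.0, 464.8]
orientation: [-2.405, -2.021, 0.001]
ft_force: [-0.3, -0.2, -2.0]
width: 15.6
```

```bash
python3 - <<'E'
from h import *
st(); plan(W(544,249.3,465),YW)
T=toolT(); np.save('w6T.npy',T); save(ctrl.get_image('wrist'),'w6.png'); save(ctrl.get_image('scene'),'s6.png')
im=cv2.imread('pics/w6.png'); P=T[:3,3]-[0,0,164]
overlay('wrist',im,P,YW,T,3,(240,80,480,270),'ov7.png')
s=cv2.imread('pics/s6.png'); overlay('scene',s,P,YW,None,4,(340,80,500,230),'ov8.png')
E
```

```text
ax 543.3 ay 250.4 z 464.8 [-0.3 -0.2 -2. ] [-0.07  0.08  0.03] 15.6 9.25
turn [-0.05  0.01  0.1 ] shift after turn [-1.1  0.7 -0.2]
```

View pics/ov7.png

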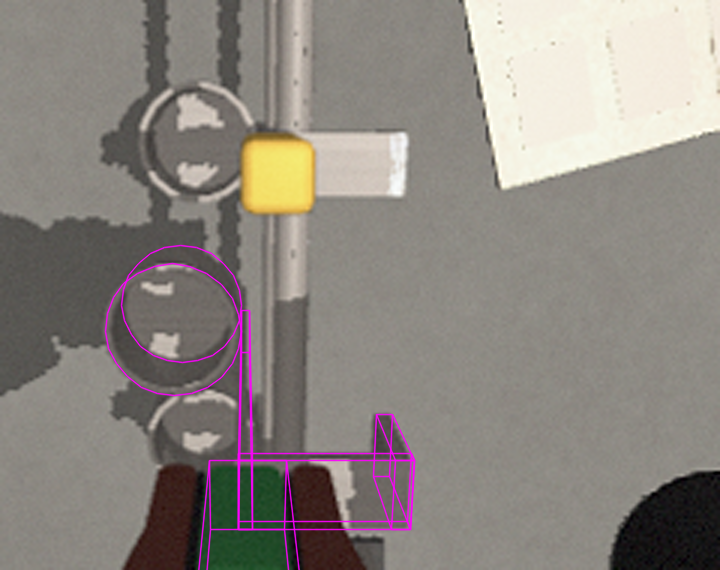

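View pics/ov8.png

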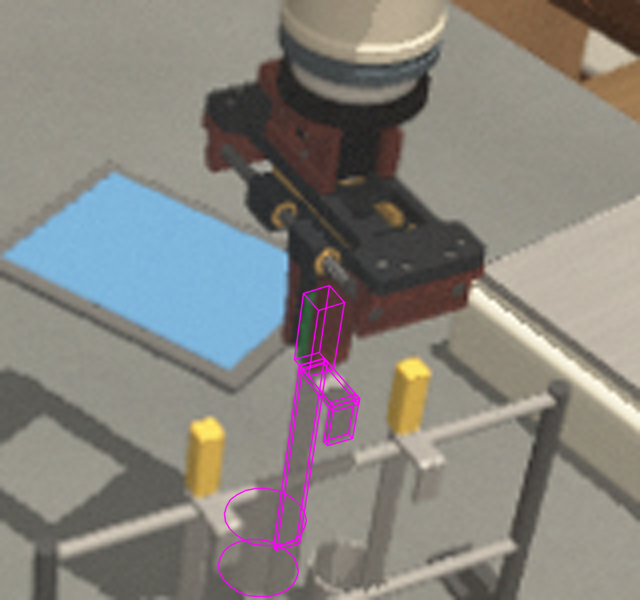

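```bash
python3 - <<'E'
from h import *
T=np.load('w6T.npy'); g=cv2.cvtColor(cv2.imread('pics/w6.png'),cv2.COLOR_BGR2GRAY)
for r in (90,100,163,200): print(r,g[r,322:352].tolist())
p=onz('wrist',[332.7,138.3],256,T)[:2]; print('L grip',p@AX,p@AY)
E
```

```text
90 [138, 138, 138, 137, 135, 137, 112, 114, 145, 145, 111, 115, 132, 147, 159, 174, 177, 192, 187, 173, 162, 151, 130, 130, 134, 132, 135, 137, 140, 139]
100 [135, 131, 134, 134, 134, 136, 112, 122, 145, 152, 120, 112, 132, 149, 160, 177, 196, 203, 182, 168, 168, 147, 129, 132, 131, 132, 133, 134, 136, 135]
163 [135, 140, 141, 138, 138, 113, 112, 138, 144, 114, 113, 132, 149, 162, 175, 159, 174, 182, 168, 157, 140, 134, 137, 139, 135, 134, 137, 139, 141, 135]
200 [123, 146, 142, 142, 144, 117, 120, 151, 141, 104, 89, 100, 100, 106, 102, 106, 105, 99, 95, 82, 124, 142, 142, 136, 139, 139, 138, 142, 144, 140]
L grip 549.7919635121701 315.49907297353536
```

```bash
python3 - <<'E'
from h import *
T=np.load('w6T.npy')
for u in ([338,90],[338,100],[337,163],[336.2,200]):
    p=onz('wrist',u,200,T)[:2]; print('bar',p@AX,p@AY)
E
```

```text
bar 555.6202259136285 348.7280524268466
bar 555.7547498401361 341.2729652099663
bar 555.8400897629976 291.22144313629707
bar 555.725281778323 258.9797261034967
```

Call:
{"fn": "jog_arm", "kwargs": {"steps": [[[-0.001,0,0.008,0,0,0,1],[0,0,0.012,0,0,0,1],[0,0,0.012,0,0,0,1],[0,0,0.012,0,0,0,1],[0,0,0.008,0,0,0,1],[0,0,0.005,0,0,0,1],[0,0,0,0,0,0,1],[0,0,0,0,0,0,1],[0,0,0,0,0,0,1]]]}}

```text
t: 10.1
ee_pos: [579.3, 150.8, 408.4]
orientation: [2.405, 2.02, 0.001]
ft_force: [-0.1, -0.2, -2.6]
width: 15.7
```

```bash
python3 - <<'E'
from h import *
st()
T=toolT(); save(ctrl.get_image('wrist'),'w7.png'); save(ctrl.get_image('scene'),'s7.png')
a=cv2.resize(cv2.imread('pics/w7.png')[60:260,220:420],(400,400)); b=cv2.resize(cv2.imread('pics/s7.png')[130:280,340:490],(400,400),interpolation=cv2.INTER_CUBIC)
cv2.imwrite('pics/c7.png',np.hstack([a,b]))
E
```

```text
ax 544.2 ay 249.4 z 408.4 [-0.1 -0.2 -2.6] [-0.08  0.04  0.01] 15.7 10.1
```

View pics/c7.png

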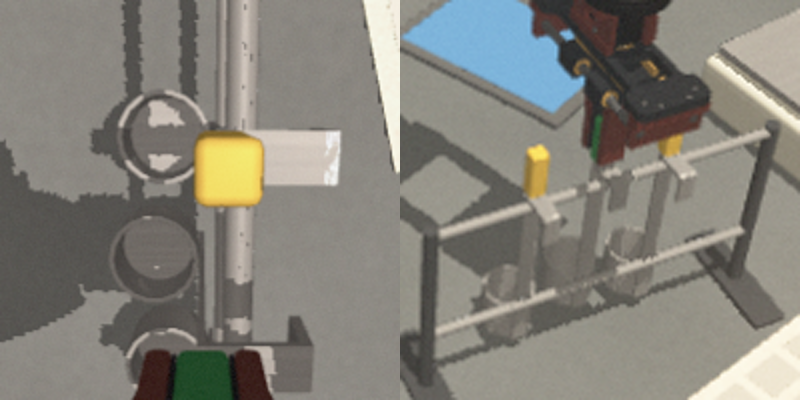

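Call:
{"fn": "jog_arm", "kwargs": {"steps": [[[0,0.0015,0.001,0,0,0,1],[0,0.002,0.001,0,0,0,1],[0,0,0.002,0,0,0,1],[0,0,0.002,0,0,0,1],[0,0,0.001,0,0,0,1],[0,0,0,0,0,0,1],[0,0,0,0,0,0,1]]]}}

```text
t: 10.78
ee_pos: [582.5, 150.1, 400.8]
orientation: [-2.405, -2.02, 0.0]
ft_force: [-0.7, 0.3, -1.6]
width: 15.7
```

Call:
{"fn": "jog_arm", "kwargs": {"steps": [[[0,0,0.001,0,0,0,1],[0,0,0,0,0,0,1],[0,0,0,0,0,0,1]]]}}

```text
t: 11.03
ee_pos: [582.5, 150.2, 400.0]
orientation: [2.406, 2.021, 0.0]
ft_force: [-0.5, 0.9, -1.4]
width: 15.6
```

Call:
{"fn": "jog_arm", "kwargs": {"steps": [[[0,0,0.0007,0,0,0,1],[0,0,0,0,0,0,1],[0,0,0,0,0,0,1]]]}}

```text
t: 11.28
ee_pos: [582.5, 150.2, 399.8]
orientation: [2.406, 2.02, 0.001]
ft_force: [-1.6, 0.5, 4.8]
width: 15.8
```

```bash
python3 - <<'E'
from h import *
st()
E
```

```text
ax 547.5 ay 249.3 z 399.8 [-1.6  0.5  4.8] [-0.15  0.4  -0.01] 15.8 11.2833
```

Call:
{"fn": "jog_arm", "kwargs": {"steps": [[[0,0,0,0,0,0,0.6],[0,0,0,0,0,0,0.5],[0,0,0,0,0,0,0.3],[0,0,0,0,0,0,0.1],[0,0,0,0,0,0,0],[0,0,0,0,0,0,0],[0,0,0,0,0,0,0],[0,0,0,0,0,0,0],[0,0,0,0,0,0,0]]]}}

```text
t: 12.03
ee_pos: [582.5, 150.2, 399.3]
orientation: [2.406, 2.02, 0.0]
ft_force: [-0.9, -0.4, 0.6]
width: 43.9
```

```bash
python3 - <<'E'
from h import *
st()
T=toolT(); np.save('w8T.npy',T); save(ctrl.get_image('wrist'),'w8.png'); save(ctrl.get_image('scene'),'s8.png')
a=cv2.resize(cv2.imread('pics/w8.png')[60:300,200:440],(400,400)); b=cv2.resize(cv2.imread('pics/s8.png')[130:280,340:490],(400,400),interpolation=cv2.INTER_CUBIC)
cv2.imwrite('pics/c8.png',np.hstack([a,b]))
E
```

```text
ax 547.5 ay 249.3 z 399.3 [-0.9 -0.4  0.6] [-0.07  0.1  -0.03] 43.9 12.0333
```

View pics/c8.png

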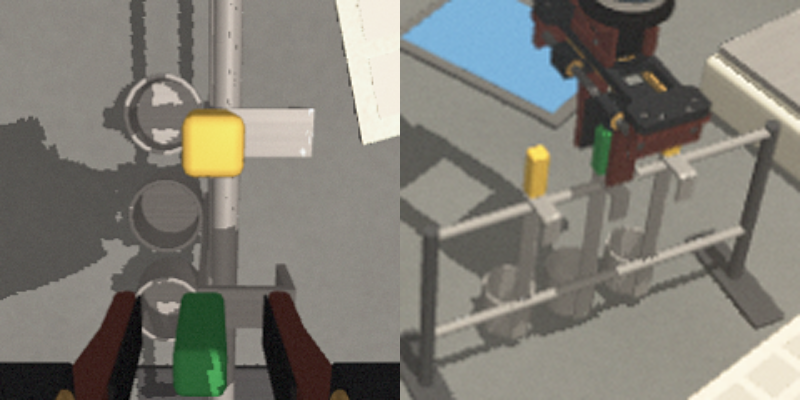

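Call:
{"fn": "jog_arm", "kwargs": {"steps": [[[0,0,-0.005,0,0,0,0],[0,0,-0.01,0,0,0,0],[0,0,-0.02,0,0,0,0],[0,0,-0.025,0,0,0,0],[0,0,-0.025,0,0,0,0],[0,0,-0.025,0,0,0,0],[0,-0.03,0,0,0,0,0],[0,-0.035,0,0,0,0,0],[0,-0.035,0,0,0,0,0],[0,-0.035,0,0,0,0,0],[0,-0.03,0,0,0,0,0],[0,0,0,0,0,0,0],[0,0,0,0,0,0,0],[0,0,0,0,0,0,0]]]}}

```text
t: 13.3
ee_pos: [420.6, 178.8, 510.4]
orientation: [2.404, 2.02, 0.004]
ft_force: [0.8, -0.8, 0.2]
width: 44.0
```

```bash
python3 - <<'E'
from h import *
st()
T=toolT(); np.save('w9T.npy',T); save(ctrl.get_image('wrist'),'w9.png'); save(ctrl.get_image('scene'),'s9.png'); save(ctrl.get_image('top'),'t9.png')
b=cv2.imread('pics/s9.png')
P=W(549.7,249.4,236)
A=overlay('scene',b,P,YW,None,4,(340,150,490,280)); cv2.imwrite('pics/c9.png',A)
A=overlay('wrist',cv2.imread('pics/w9.png'),P,YW,T,2,(300,0,640,280)); cv2.imwrite('pics/c9w.png',A)
E
```

```text
ax 383.0 ay 249.3 z 510.4 [ 0.8 -0.8  0.2] [-0.08  0.08  0.05] 44.0 13.3
```

View pics/c9.png

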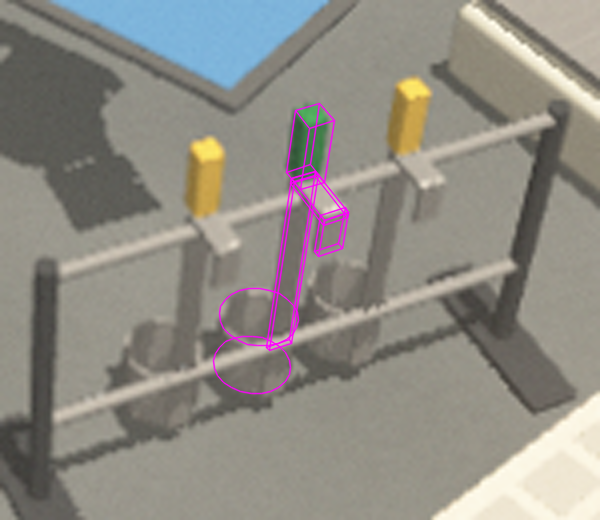

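View pics/c9w.png

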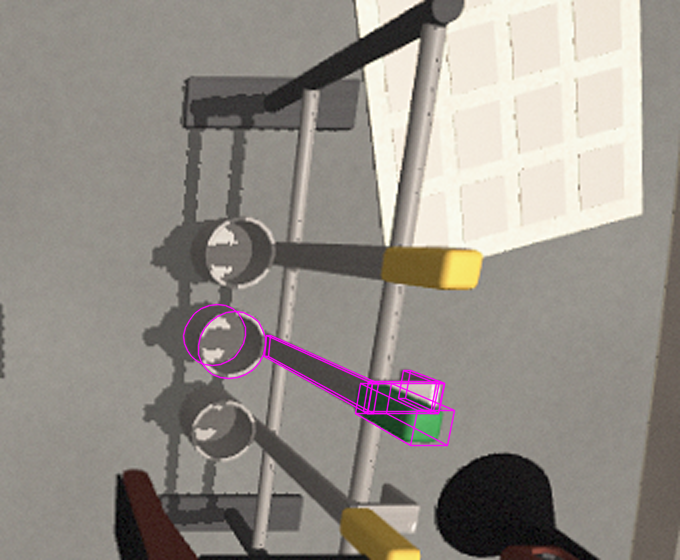

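View pics/s9.png

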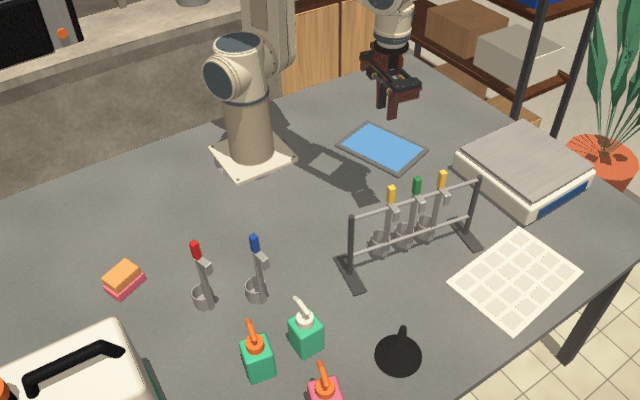

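Call:
{"fn": "jog_arm", "kwargs": {"steps": [[[0,0,0,0,0,0,0],[0,0,0,0,0,0,0],[0,0,0,0,0,0,0],[0,0,0,0,0,0,0],[0,0,0,0,0,0,0],[0,0,0,0,0,0,0],[0,0,0,0,0,0,0],[0,0,0,0,0,0,0],[0,0,0,0,0,0,0],[0,0,0,0,0,0,0],[0,0,0,0,0,0,0],[0,0,0,0,0,0,0]]]}}

```text
t: 14.45
ee_pos: [420.0, 178.7, 509.3]
orientation: [2.406, 2.021, 0.0]
ft_force: [-0.5, -0.1, -0.4]
width: 43.8
```

```bash
python3 - <<'E'
from h import *
save(ctrl.get_image('scene'),'s10.png'); T=toolT(); save(ctrl.get_image('wrist'),'w10.png')
def cen(f,lo,hi,roi):
    im=cv2.imread('pics/'+f); m=cv2.inRange(cv2.cvtColor(im,cv2.COLOR_BGR2HSV),lo,hi); x0,y0,x1,y1=roi; ys,xs=np.nonzero(m[y0:y1,x0:x1]); return (xs.mean()+x0).round(2),(ys.mean()+y0).round(2),len(xs)
for f in('s0','s9','s10'):
    g='scene0.png' if f=='s0' else f+'.png'
    print(f,cen(g,(15,110,80),(32,255,255),(430,165,455,195)),cen(g,(15,110,80),(32,255,255),(382,180,402,210)), cen(g,(50,120,40),(70,255,255),(405,165,430,205)) if f!='s0' else '')
im=cv2.imread('pics/w10.png')
A=overlay('wrist',im,W(546.5,249.4,236),YW,T,4,(385,140,535,230),rot=R.from_euler('z',YW).as_matrix()@R.from_euler('y',-1.5,degrees=True).as_matrix())
cv2.imwrite('pics/c10.png',A)
E
```

```text
s0 (np.float64(441.65), np.float64(178.46), 147) (np.float64(390.83), np.float64(193.8), 144) 
s9 (np.float64(441.65), np.float64(178.46), 147) (np.float64(390.83), np.float64(193.8), 144) (np.float64(417.36), np.float64(184.63), 81)
s10 (np.float64(441.62), np.float64(178.43), 148) (np.float64(390.83), np.float64(193.8), 144) (np.float64(417.54), np.float64(184.41), 81)
```

View pics/c10.png

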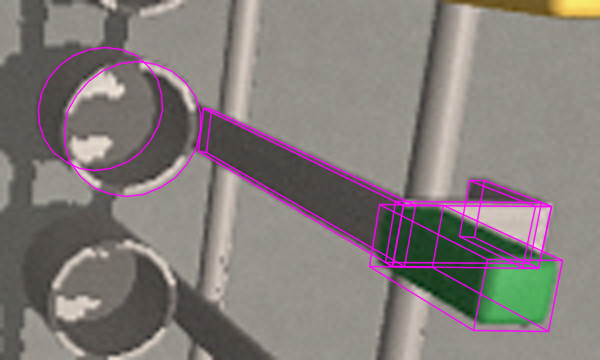

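The green dipper hangs steadily, and the yellow ones have not moved: their grip centroids match the starting picture to 0.03 px. Handing in.

```bash
python3 - <<'E'
from h import *
print(ctrl.close_job())
E
```

```text
the job is handed in; nothing more can be done
None
```

The green dipper now hangs by its hook on the upper bar, half-way between the two yellow-gripped dippers and facing the same way as they do. I handed the job in at about 14.5 s, with the gripper about 165 mm back from the rail and touching nothing.

- **Yellow dippers:** in the scene camera their grips are within 0.03 px of where they started.
- **Green dipper, resting:** the wrist force showed its hook meeting the bar (about 7 N) before I let go. Between two pictures about 1.1 s apart its grip shifted only about 0.3 px.
- **Green dipper, tilt:** the model overlay suggests it leans by about 1–2° and sits about 3 mm closer to the robot at the top than the yellow ones. The bar is still well inside the hook's slot, with the lip beyond it.
- **Cameras:** the top and scene cameras differed from the wrist camera by 2–3 mm in most fits, and by up to 5 mm for the green grip in the scene view. I used mainly the wrist-camera fits.

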